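# Tip the instrument nose-up and chock it

### The arm

A 7-joint arm with a two-finger parallel gripper is mounted at the origin on the work surface. World frame = base frame: x ahead of the robot, y to its left, z up, the work surface at z = 0. Lengths are in m, angles in rad, forces in N, time in s.
With the tool pointing down it reaches from about 0.4 to 0.925 m from the base axis. Payload 4.1 kg.
Tool frame: the origin (TCP) lies on the centre line of the jaws, within the pads' length; the fingertips stand arm.nose_length ahead of it and the grasp point (between the pads) lies 6 mm ahead of it (arm.nose_length is the distance from the TCP to the fingertips, in m); z points along the fingers, y is the direction in which the jaws open and shut (so a half turn about z gives the same grasp; the last joint's range is limited). The gripper opens to 85 mm and grips with 20 to 120 N. Pads are 22 mm wide; open, the fingers measure 114 mm over their backs; the gripper's body (76 mm by 85 mm) begins 54 mm behind the grasp point. The pads swing forward as they close: fully open they stand 13 mm farther back than shut.
Start: joints at [1.1, 0.398, 0.045, 1.537, -0.019, 1.207, -0.051], TCP at [0.236, -0.606, 0.256] pointing down, gripper open.
Joint ranges: [-2.82, 2.82], [-0.49, 2.23], [-1.37, 1.46], [0, 2.46], [-1.36, 4.5], [0.23, 2], [-2.94, 2.94]. Speed limits (rad/s): [2.57, 2.57, 3.14, 3.14, 3.14, 3.14, 3.14].

### API

Orientations are given as [roll, pitch, yaw] about the fixed x, y, z axes, in that order (R = Rz(yaw) Ry(pitch) Rx(roll)).
In Python, from cell import arm, get_image gives the robot as it stands.
- The arm moves only by the shell command python3 -m crank 'ROWS' [FORCE]. ROWS is JSON, a list of rows, each an object of numbers: "fingers": the opening in per cent of the stroke, from 0 (shut) to 100 (fully open); "x", "y", "z": the shift along the world's x, y, z in units of 25 mm (1.0 is 25 mm); "wx", "wy", "wz": the turn, a rotation vector about the world's x, y, z in units of 5 degrees (1.0 is 5 degrees). In form: [{"fingers": .., "x": .., "y": .., "z": .., "wx": .., "wy": .., "wz": ..}, ...]. A call has 1 to 20 rows; each row shifts and turns the commanded pose from where the row before left it; what a row does not reach is not made up. A row lasts 1/12 s, in which the tool goes at most 41.7 mm and 7.16 degrees, less where a joint would pass 70% of its speed; a pose out of reach is approached as far as the arm can. A call is refused whole if a number of a shift passes 1 or a number of a turn 1, either way. A call with a gripper value outside its range is refused whole. The fingers move at their own pace and stop on an object; FORCE is the grip in N (left out, the last holds). Time passes only in rows, so rows that do not move let the fingers close. It gives the time, the measured TCP pose, the force and the opening at its end, in the units of the state.
- arm.read_state(): the state, without advancing time (a new reading comes with each control period).
- get_image(name): name is "side" or "top"; returns a dict with "frame" (420x560x3 uint8, blue, green, red), "mtx" (3x3 intrinsics, pixels), "world_from_camera" (4x4, takes a point from camera to world coordinates). Camera axes: x right, y down, z forward; pixel columns grow to the right and rows downward; lengths in m; the calibration is good to about 2 mm. A picture is of the moment at which its call begins. There is no depth.
- arm.sign_off(): hands the job in, once; it reports no verdict.
The state is a dict: "time": time; "joint_positions": joint angles; "qvel": joint speeds; "tau": joint torques, N m; "position": TCP position; "tcp_rot": TCP orientation; "contact_force": force on the tool from outside, world axes, zero at the start; "ft_torque": the same for the moment, N m; "grip_width": finger opening in m.
Only numpy, scipy, OpenCV 4.12 (cv2) and the standard library are available. Lean on these libraries where they do the work, as an engineer would, in place of code of your own. Each camera call takes 0.05 s, during which the arm holds its last target.

### The job

Tip the instrument housing nose-up for venting: press the pad at the tail of its damped rocking cradle down slowly until the rocker sits on its stop, and hold it there for a second with a firm push of about 12 N (never over 25 N). Before the nose sinks back far, slide the wedge-shaped chock toe first under the bar at the raised nose, in line with the beam and centred, and drive it in by feel, without ramming (never over 25 N on the nose), until the rocker is back up against its stop. Leave the chock flat on the table carrying the nose, let go, and leave everything else where it stands.

Things in the scene. Friction and masses are not known exactly. Their poses are not given: they have to be found in the camera images.
- cradle: Rocking cradle under a steel instrument housing (54 mm across, 180 long, black cap at the nose): its fixed grey base plate, 140 x 92 mm, with two cheeks. Origin on the table below the pivot, which is 55 mm up. x points level along the beam to the nose, y across, z up. The beam is 56 mm wide, 12 thick, reaching 155 mm to the tail and 150 mm to the nose.
- rocker (a joint): Beam angle, rad: 0 = sloping 0.12 rad nose-down; 0.24 = sloping 0.12 rad nose-up, on a rigid stop. The pivot is oil-damped (15 N m per rad/s): pressing the tail pad takes about 0.9 N for every mm/s, plus 1 to 3 N. Let go, the slightly nose-heavy rocker sinks back slowly, some 0.003 to 0.015 rad/s.
- tail_pad (a point): Middle of the top of the flat black pad at the beam's tail end, 130 mm from the pivot; pad 46 mm along the beam x 50 mm. Pressing it tips the nose up; it goes down 31 mm over the whole travel. The instrument's end face is 50 mm from this point towards the pivot, its top 58 mm above the pad.
- nose_bar (a point): Middle of the 14 mm thick round steel bar running across (56 mm) under the nose end of the beam, 140 mm from the pivot (139 mm level distance at either end of travel). Its lowest line is 7 mm below this point: 20 mm above the table at joint 0, 53.5 mm at 0.24. Under the beam it is free from 55 mm to 150 mm from the pivot.
- chock_grip (a point): Loose grey plastic chock, 120 x 40 mm, 62 tall, 0.25 kg, flat on the table. Point: centre of its rear block (40 x 40 x 62 mm), 31 mm up. x from toe to rear: rear face at x +20 mm; ramp from x -20 (62 mm high) down to the blunt toe at x -100 (30 mm high). It goes in with its x along the cradle's x; with the nose on its stop the ramp meets the bar with this point about 41 mm beyond the bar.
- spacer: Bystander: flat block of the same grey plastic, 70 x 40 x 22 mm, too low to be of use. Leave it alone. Origin at its underside.
- spanner: Bystander: steel open-end spanner lying flat, 170 mm. Leave it alone. Origin at its underside.
- driver: Bystander: screwdriver lying flat, 170 mm. Leave it alone. Origin at its underside.
- cup: Bystander: open grey plastic cup, 66 mm across, 85 mm tall. Leave it alone. Origin at its underside.
- fitting: Bystander: steel pipe fitting standing upright, 28 mm across, 34 mm tall. Leave it alone. Origin at its underside.
- jar: Bystander: closed jar, 56 mm across, 75 mm tall. Leave it alone. Origin at its underside.
Things that resemble listed ones, but are neither listed nor needed, are in the scene too. Leave any red look-alike of the part that bears chock_grip alone.

How it is judged:
By the outcome, as a careful person would: the job done as asked, in the order asked, and still so for the second after the job is handed in, with the robot touching nothing.
It also fails if it takes over 72 s, if anything falls off the work surface, if the arm or the gripper's body presses on something with over 40 N, if the wrist force passes 120 N, or if a joint passes its speed limit or range.

## Working session

There is one attempt and no reset: what is moved stays moved. The work goes in short steps, Python scripts to look and compute and a shell command to move; the robot and the scene stay as the last step left them, time stands still between calls to the robot, and variables do not carry over. Pictures are saved under pics/ and viewed, and the job is handed in when it is done.

```bash
ls; mkdir -p pics
python3 - <<'E'
from cell import arm, get_image
import cv2
print(arm.read_state(), arm.nose_length)
for n in ("side","top"):
    d=get_image(n); cv2.imwrite(f"pics/{n}0.png",d["frame"]); print(n,d["mtx"].round(1).tolist(),d["world_from_camera"].round(3).tolist())
E
```

```text
pics
{'time': 0.0, 'joint_positions': array([ 1.10001586,  0.39917552,  0.04504655,  1.5378988 , -0.01868038,
        1.20692939, -0.05071782]), 'qvel': array([-0.00123816, -0.00059662, -0.00104694, -0.00164357, -0.00121298,
        0.00244001,  0.00091301]), 'tau': array([-3.34831411e-04, -4.75119388e+01,  1.36484843e+00, -2.54225028e+01,
        1.17498593e-02,  9.36769706e-03, -9.33147533e-07]), 'position': array([ 0.23591891, -0.60502671,  0.25526599]), 'tcp_rot': array([-3.13960916e+00,  1.59529555e-04,  3.71869870e-01]), 'contact_force': array([0.22083148, 0.16370315, 0.73764788]), 'ft_torque': array([0.00957668, 0.01328645, 0.00499159]), 'grip_width': 0.08554664390521388} 0.025
side [[455.4, 0.0, 283.8], [0.0, 455.4, 205.5], [0.0, 0.0, 1.0]] [[-0.675, -0.486, 0.555, 0.001], [-0.738, 0.429, -0.522, 0.562], [0.016, -0.761, -0.648, 0.749], [0.0, 0.0, 0.0, 1.0]]
top [[386.3, 0.0, 278.4], [0.0, 386.3, 208.4], [0.0, 0.0, 1.0]] [[-0.016, -0.989, 0.149, 0.408], [-1.0, 0.016, -0.001, 0.026], [-0.002, -0.149, -0.989, 1.011], [0.0, 0.0, 0.0, 1.0]]
```

View pics/side0.png

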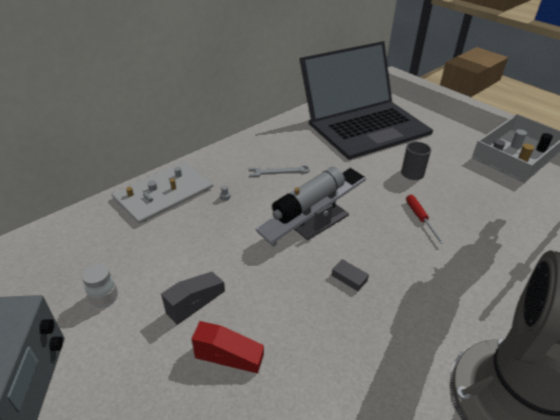

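View pics/top0.png

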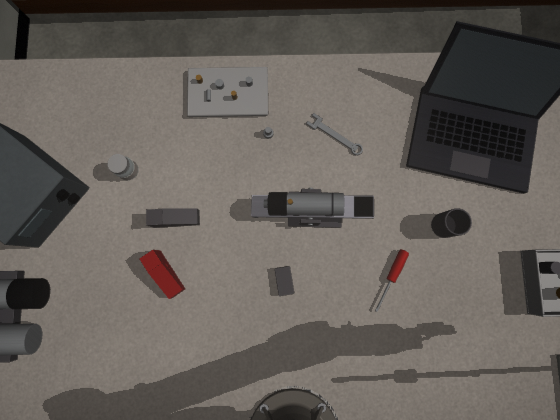

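Run:
```python
import cv2,numpy as np
s=cv2.imread("pics/side0.png");t=cv2.imread("pics/top0.png")
a=cv2.resize(s[260:380,150:280],None,fx=3,fy=3,interpolation=cv2.INTER_CUBIC)
b=cv2.resize(t[185:305,125:215],None,fx=3,fy=3,interpolation=cv2.INTER_CUBIC)
cv2.imwrite("pics/c1.png",np.hstack([a,b]))
cv2.imwrite("pics/c2.png",cv2.resize(t[180:235,235:385],None,fx=5,fy=5,interpolation=cv2.INTER_CUBIC))
cv2.imwrite("pics/c3.png",cv2.resize(s[155:250,245:375],None,fx=6,fy=6,interpolation=cv2.INTER_CUBIC))
```

```text
(no output)
```

View pics/c1.png

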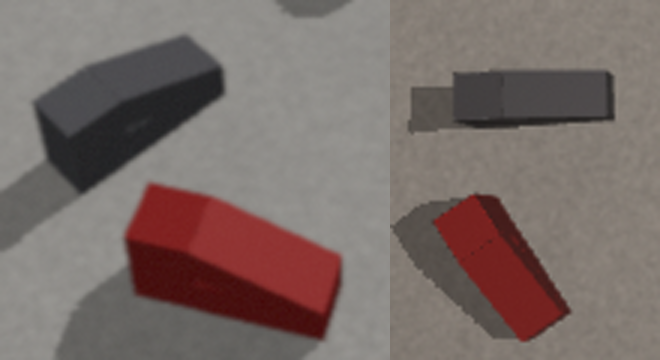

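View pics/c2.png

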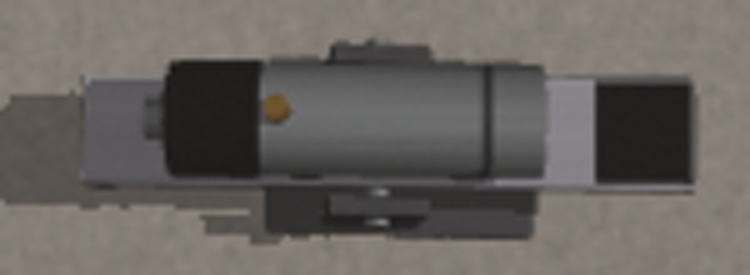

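View pics/c3.png

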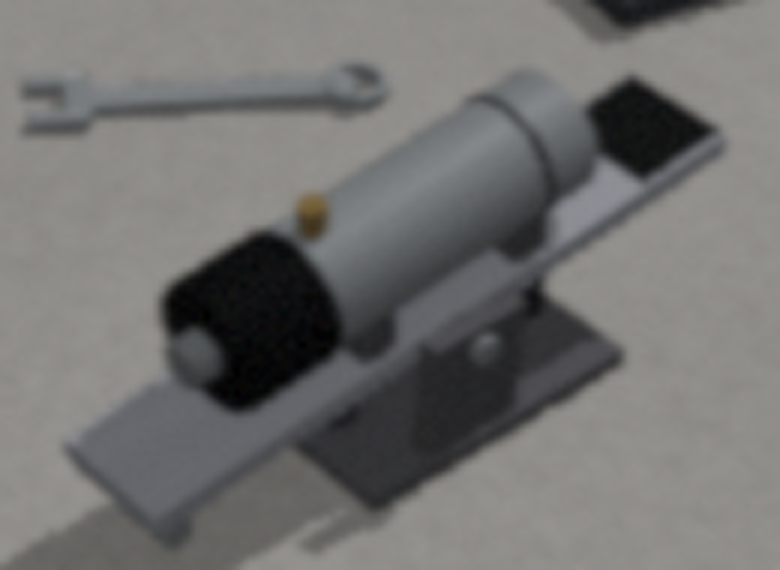

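```bash
cat > h.py <<'E'
import numpy as np
from cell import get_image
def cams():
    r={}
    for n in("side","top"):
        d=get_image(n); r[n]=(d["mtx"],np.linalg.inv(d["world_from_camera"]),d["frame"])
    return r
def proj(c,P):
    P=np.atleast_2d(P); q=P@c[1][:3,:3].T+c[1][:3,3]; p=q@c[0].T
    return p[:,:2]/p[:,2:]
def place(x,y,yaw,P):
    P=np.atleast_2d(P).astype(float); c,s=np.cos(yaw),np.sin(yaw)
    return np.c_[x+c*P[:,0]-s*P[:,1], y+s*P[:,0]+c*P[:,1], P[:,2]]
def beam(q,P):  # beam coords (x along beam, z normal from pivot) -> cradle
    a=q-0.12; P=np.atleast_2d(P).astype(float)
    return np.c_[P[:,0]*np.cos(a)-P[:,2]*np.sin(a),P[:,1],.055+P[:,0]*np.sin(a)+P[:,2]*np.cos(a)]
E
python3 - <<'E'
from h import *
from scipy.optimize import least_squares
C=cams()
cr=lambda px,ox,oy,s:[(px[0]+.5)/s-.5+ox,(px[1]+.5)/s-.5+oy]
# chock: x toe->rear
side=lambda p:cr(p,150,260,3); top=lambda p:cr((p[0]-390,p[1]),125,185,3)
# rear dir = +y => yaw~pi/2; chock y -> world -x
pts=[("side",side((36,103)),(.02,-.02,.062)),("side",side((68,137)),(.02,.02,.062)),("side",side((85,66)),(-.02,-.02,.062)),("side",side((121,103)),(-.02,.02,.062)),
("side",side((187,36)),(-.1,-.02,.03)),("side",side((222,67)),(-.1,.02,.03)),("side",side((224,97)),(-.1,.02,0)),("side",side((80,192)),(.02,.02,0)),
("top",top((454,72)),(.02,-.02,.062)),("top",top((454,121)),(.02,.02,.062)),("top",top((608,71)),(-.1,-.02,.03)),("top",top((608,117)),(-.1,.02,.03)),("top",top((614,72)),(-.1,-.02,0)),("top",top((614,118)),(-.1,.02,0))]
f=lambda v:np.concatenate([proj(C[n],place(v[0],v[1],v[2],P))[0]-p for n,p,P in pts])
r=least_squares(f,[.4,.25,1.57],loss="soft_l1"); print("chock",r.x,np.round(r.fun.reshape(-1,2),1).tolist())
t=lambda p:cr(p,235,180,5); s=lambda p:cr(p,245,155,6)
def model(v,kind,P):
    P=np.array(P,float)
    if kind=="b": Q=beam(0,P+[0,0,v[3]])
    elif kind=="p": Q=beam(0,P+[0,0,v[4]])
    else: Q=P[None]
    return place(v[0],v[1],v[2],Q)
# cradle x -> +y world, cradle y -> -x world ( +y is toward robot = lower in top image)
pts=[("top",t((83,79)),"b",(.15,-.028,.0)),("top",t((83,181)),"b",(.15,.028,.0)),("top",t((693,79)),"b",(-.155,-.028,0)),("top",t((693,184)),"b",(-.155,.028,0)),
("top",t((597,84)),"p",(-.107,-.025,0)),("top",t((693,84)),"p",(-.153,-.025,0)),("top",t((597,183)),"p",(-.107,.025,0)),("top",t((693,183)),"p",(-.153,.025,0)),
("side",s((65,445)),"b",(.15,-.028,0)),("side",s((165,520)),"b",(.15,.028,0)),("side",s((722,135)),"b",(-.155,.028,0)),
("side",s((632,77)),"p",(-.153,-.025,0)),("side",s((716,128)),"p",(-.153,.025,0)),("side",s((643,176)),"p",(-.107,.025,0)),
("side",s((375,490)),"g",(.07,.046,.008)),("side",s((622,350)),"g",(-.07,.046,.008)),("top",t((267,231)),"g",(.07,.046,.008)),("top",t((535,234)),"g",(-.07,.046,.008))]
f=lambda v:np.concatenate([proj(C[n],model(v,k,P))[0]-p for n,p,k,P in pts])
r=least_squares(f,[.4,.0,1.57,.006,.01],loss="soft_l1"); print("cradle",r.x,np.round(r.fun.reshape(-1,2),1).tolist())
E
```

```text
chock [0.53673155 0.33520614 1.61146021] [[-1.5, -1.0], [-0.0, 0.1], [-0.2, -0.1], [0.1, -0.6], [0.1, -0.7], [0.7, -0.3], [1.0, -0.9], [0.5, 1.6], [-0.4, 0.1], [-0.3, -0.2], [-0.8, -0.3], [-0.4, -0.2], [-0.4, 1.0], [0.0, 0.7]]
cradle [ 0.55720915 -0.05549381  1.53688204  0.00302886  0.00343358] [[0.8, -0.3], [0.2, 1.0], [0.8, -1.0], [1.3, 0.6], [0.2, -0.7], [0.1, -0.8], [0.5, -0.4], [0.4, -0.4], [0.6, -0.0], [-0.4, 1.0], [1.3, -0.6], [0.1, -0.4], [0.9, 0.2], [0.2, 1.2], [-3.8, 4.6], [-2.9, 2.2], [-5.6, -0.1], [-5.5, 0.3]]
```

```bash
cat >> h.py <<'E'
import cv2
from scipy.ndimage import map_coordinates
from scipy.optimize import least_squares
def edgefit(C,edges,fn,v0,R=4,it=8,verbose=False):
    """edges: (cam, Pa, Pb, kind); fn(v,kind,P)->world pts"""
    v=np.array(v0,float)
    G={n:cv2.GaussianBlur(C[n][2].astype(np.float32),(0,0),.7) for n in C}
    for k in range(it):
        r=R if k<3 else 2
        obs=[]
        for n,a,b,kd in edges:
            t=np.linspace(.08,.92,15)[:,None]; P=np.array(a)*(1-t)+np.array(b)*t
            p=proj(C[n],fn(v,kd,P)); d=p[-1]-p[0]; L=np.hypot(*d)
            nn=np.array([-d[1],d[0]])/L; o=np.arange(-r-.5,r+.51,.25)
            S=p[:,None]+o[None,:,None]*nn
            I=np.stack([map_coordinates(G[n][...,c],[S[...,1],S[...,0]],order=1,mode="nearest") for c in range(3)],-1)
            g=np.abs((I[:,4:]-I[:,:-4])).sum(-1)  # centred at o[2:-2]
            gm=np.median(g,0); i=int(gm.argmax()); oc=o[2:-2]
            if gm[i]<12: continue
            w=g.argmax(1)
            keep=np.abs(oc[w]-oc[i])<=1
            for j in np.where(keep)[0]:
                ww=np.clip(g[j]-.5*g[j].max(),0,None)*(np.abs(oc-oc[w[j]])<=1.25)
                obs.append((n,P[j],kd,S[j][2:-2][0]+nn*( (ww*oc).sum()/ww.sum()-oc[0]),nn))
        def f(v):
            return np.array([ (proj(C[n],fn(v,kd,P))[0]-q)@nn for n,P,kd,q,nn in obs])
        s=least_squares(f,v,loss="soft_l1",f_scale=.5,x_scale=[.01]*len(v)); v=s.x
    return v,np.sqrt((s.fun**2).mean()),len(obs)
A=dict(rt=(.02,-.02,.062),Rt=(.02,.02,.062),kt=(-.02,-.02,.062),Kt=(-.02,.02,.062),tt=(-.1,-.02,.03),Tt=(-.1,.02,.03),tb=(-.1,-.02,0),Tb=(-.1,.02,0),rb=(.02,-.02,0),Rb=(.02,.02,0))
def chock_fit(C,v0,**k):
    e=[]
    for n,l in (("side","rtRt rtkt kttt ttTt KtTt RtKt TtTb RtRb TbRb"),("top","rtRt rtkt kttt TtTb tbTb ttTt")):
        e+=[(n,A[x[:2]],A[x[2:]],0) for x in l.split()]
    return edgefit(C,e,lambda v,kd,P:place(v[0],v[1],v[2],P),v0,**k)
def bm(v,kd,P): # v: x,y,yaw,hb,hp,q
    return place(v[0],v[1],v[2],beam(v[5],np.array(P)+[0,0,v[3] if kd=="b" else v[4]]))
def cradle_fit(C,v0,q=None,**k):
    b=lambda x,y:(x,y,0)
    e=[]
    e+=[("top",b(.15,-.028),b(.10,-.028),"b"),("top",b(.15,-.028),b(.15,.028),"b"),
        ("top",b(-.105,-.025),b(-.153,-.025),"p"),("top",b(-.107,-.025),b(-.107,.025),"p"),("top",b(-.107,.025),b(-.153,.025),"p"),("top",b(-.153,.025),b(-.153,-.025),"p"),
        ("side",b(.15,-.028),b(.15,.028),"b"),("side",b(.15,-.028),b(.115,-.028),"b"),("side",b(-.153,.025),b(-.153,-.025),"p"),("side",b(-.153,.025),b(-.107,.025),"p"),("side",b(-.153,-.025),b(-.12,-.025),"p")]
    fn=(lambda v,kd,P:bm(v,kd,P)) if q is None else (lambda v,kd,P:bm(np.r_[v[:5],q],kd,P))
    return edgefit(C,e,fn,v0,**k)
E
python3 - <<'E'
from h import *
C=cams()
np.set_printoptions(precision=4,suppress=True)
vc=chock_fit(C,[.5367,.3352,1.59]); print("chock",vc)
vb=cradle_fit(C,[.557,-.0555,1.555,.003,.006],q=0.); print("cradle",vb)
vb2=cradle_fit(C,[.557,-.0555,1.555,.003,.006,0.]); print("cradle free q",vb2)
o={}
for n in("top","side"):
    S=4; M=cv2.resize(C[n][2],None,fx=S,fy=S,interpolation=cv2.INTER_CUBIC)
    def ln(a,b,c): 
        p=((np.array([a,b])+.5)*S-.5).round().astype(int); cv2.line(M,tuple(p[0].tolist()),tuple(p[1].tolist()),c,1,cv2.LINE_AA)
    for x in "rtRt rtkt kttt ttTt KtTt RtKt TtTb RtRb TbRb tbTb ktKt rbRb rtrb tttb tbrb".split():
        P=proj(C[n],place(*vc[0],[A[x[:2]],A[x[2:]]])); ln(P[0],P[1],(0,255,0))
    v=np.r_[vb[0],0]
    for L,kd in (([(.15,-.028,0),(.15,.028,0),(-.155,.028,0),(-.155,-.028,0)],"b"),([(-.107,-.025,0),(-.107,.025,0),(-.153,.025,0),(-.153,-.025,0)],"p")):
        P=proj(C[n],bm(v,kd,L))
        for i in range(4): ln(P[i],P[(i+1)%4],(0,255,255))
    c=M[170*S:250*S,130*S:390*S] if n=="top" else M[155*S:325*S,155*S:375*S]
    cv2.imwrite(f"pics/ov_{n}.png",cv2.resize(c,None,fx=.76,fy=.76))
E
```

```text
chock (array([0.5367, 0.3355, 1.6165]), np.float64(0.6402960348268296), 203)
cradle (array([ 0.5571, -0.0536,  1.5321,  0.0014,  0.0051]), np.float64(0.48065589894280525), 157)
cradle free q (array([ 0.5572, -0.0537,  1.5335,  0.0096, -0.0036, -0.0588]), np.float64(0.47526705042137385), 157)
```

```bash
sleep 0
```

```text
(no output)
```

View pics/ov_top.png

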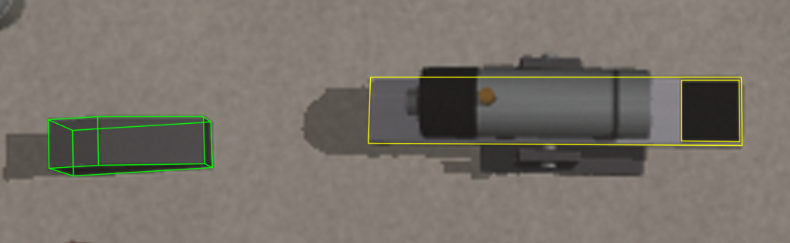

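View pics/ov_side.png

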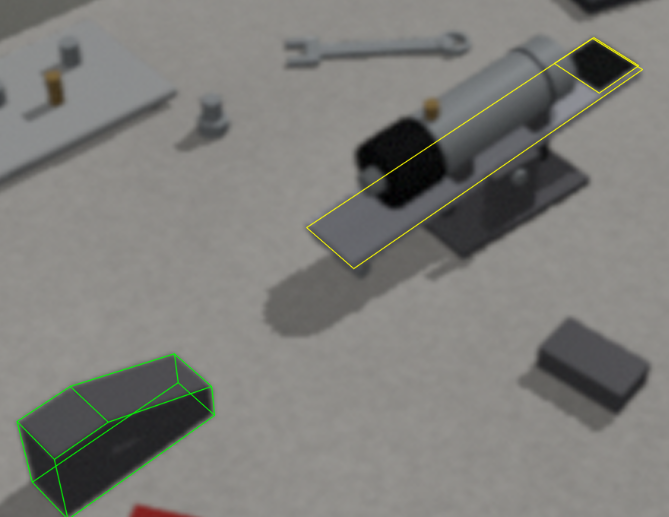

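Run:
```python
from h import *
np.set_printoptions(precision=4,suppress=True)
class _:pass
C=cams()
b=lambda x,y,z=0:(x,y,z)
e=[("top",b(.15,-.028),b(.10,-.028),"b"),("top",b(.15,-.028),b(.15,.028),"b"),
 ("top",b(-.105,-.025),b(-.153,-.025),"p"),("top",b(-.107,-.025),b(-.107,.025),"p"),("top",b(-.107,.025),b(-.153,.025),"p"),("top",b(-.153,.025),b(-.153,-.025),"p"),
 ("side",b(.15,-.028),b(.15,.028),"b"),("side",b(.15,-.028),b(.115,-.028),"b"),("side",b(-.153,.025),b(-.153,-.025),"p"),("side",b(-.153,.025),b(-.107,.025),"p"),("side",b(-.153,-.025),b(-.12,-.025),"p"),
 ("side",b(.055,.046),b(-.085,.046),"g"),("top",b(.055,.046),b(-.085,.046),"g"),("top",b(.055,.046),b(.055,.035),"g"),("top",b(-.085,.046),b(-.085,.035),"g")]
def fn(v,k,P):
    if k=="g": return place(v[0],v[1],v[2],np.array(P)+[v[5],0,0])
    return bm(np.r_[v[:5],0],k,P)
v,r,n=edgefit(C,e,fn,[.557,-.0555,1.54,.003,.006,0]); print(v,r,n)
P=bm(np.r_[v[:5],0],"p",[-.13,0,0])[0]; print("pad0",P, "pad.24",bm(np.r_[v[:5],.24],"p",[-.13,0,0])[0])
print("bar",place(v[0],v[1],v[2],[.139,0,.027]), "chock final",place(v[0],v[1],v[2],[.18,0,.031]))
```

```text
[ 0.5572 -0.0536  1.5314  0.0007  0.0053 -0.001 ] 0.45111548344971 218
pad0 [ 0.5521 -0.1819  0.0759] pad.24 [ 0.5521 -0.1832  0.0447]
bar [[0.5627 0.0853 0.027 ]] chock final [[0.5643 0.1263 0.031 ]]
```

The candidates are:
- The grey wedge at top (173,216) and side (193,295). It matches the description, and the overlay fits all its edges.
- The red look-alike at top (162,274).
- The low spacer at top (281,280).

I choose the grey wedge. Its toe already points at the nose. First I move above the tail pad at top (364,206).

```bash
python3 -m crank '[{"fingers":0,"x":0.74,"y":0.99,"wz":0.78},{"fingers":0,"x":0.74,"y":0.99,"wz":0.78},{"fingers":0,"x":0.74,"y":0.99,"wz":0.78},{"fingers":0,"x":0.74,"y":0.99,"wz":0.78},{"fingers":0,"x":0.74,"y":0.99,"wz":0.78},{"fingers":0,"x":0.74,"y":0.99,"wz":0.78},{"fingers":0,"x":0.74,"y":0.99,"wz":0.78},{"fingers":0,"x":0.74,"y":0.99,"wz":0.78},{"fingers":0,"x":0.74,"y":0.99,"z":-0.45,"wz":0.78},{"fingers":0,"x":0.74,"y":0.99,"z":-0.45,"wz":0.78},{"fingers":0,"x":0.74,"y":0.99,"z":-0.45,"wz":0.78},{"fingers":0,"x":0.74,"y":0.99,"z":-0.45,"wz":0.78},{"fingers":0,"x":0.74,"y":0.99,"z":-0.45,"wz":0.78},{"fingers":0,"x":0.74,"y":0.99,"z":-0.45,"wz":0.78},{"fingers":0,"x":0.74,"y":0.99,"z":-0.45,"wz":0.78},{"fingers":0,"x":0.74,"y":0.99,"z":-0.45,"wz":0.78},{"fingers":0,"x":0.74,"y":0.99,"z":-0.45,"wz":0.78},{"fingers":0},{"fingers":0}]' 60
```

```text
invalid input at $[0]: expected keys fingers, x, y, z, wx, wy, wz
```

```bash
python3 -m crank '[{"fingers":0,"x":0.74,"y":0.99,"z":0,"wx":0,"wy":0,"wz":0.78},{"fingers":0,"x":0.74,"y":0.99,"z":0,"wx":0,"wy":0,"wz":0.78},{"fingers":0,"x":0.74,"y":0.99,"z":0,"wx":0,"wy":0,"wz":0.78},{"fingers":0,"x":0.74,"y":0.99,"z":0,"wx":0,"wy":0,"wz":0.78},{"fingers":0,"x":0.74,"y":0.99,"z":0,"wx":0,"wy":0,"wz":0.78},{"fingers":0,"x":0.74,"y":0.99,"z":0,"wx":0,"wy":0,"wz":0.78},{"fingers":0,"x":0.74,"y":0.99,"z":0,"wx":0,"wy":0,"wz":0.78},{"fingers":0,"x":0.74,"y":0.99,"z":0,"wx":0,"wy":0,"wz":0.78},{"fingers":0,"x":0.74,"y":0.99,"z":-0.45,"wx":0,"wy":0,"wz":0.78},{"fingers":0,"x":0.74,"y":0.99,"z":-0.45,"wx":0,"wy":0,"wz":0.78},{"fingers":0,"x":0.74,"y":0.99,"z":-0.45,"wx":0,"wy":0,"wz":0.78},{"fingers":0,"x":0.74,"y":0.99,"z":-0.45,"wx":0,"wy":0,"wz":0.78},{"fingers":0,"x":0.74,"y":0.99,"z":-0.45,"wx":0,"wy":0,"wz":0.78},{"fingers":0,"x":0.74,"y":0.99,"z":-0.45,"wx":0,"wy":0,"wz":0.78},{"fingers":0,"x":0.74,"y":0.99,"z":-0.45,"wx":0,"wy":0,"wz":0.78},{"fingers":0,"x":0.74,"y":0.99,"z":-0.45,"wx":0,"wy":0,"wz":0.78},{"fingers":0,"x":0.74,"y":0.99,"z":-0.45,"wx":0,"wy":0,"wz":0.78},{"fingers":0,"x":0,"y":0,"z":0,"wx":0,"wy":0,"wz":0},{"fingers":0,"x":0,"y":0,"z":0,"wx":0,"wy":0,"wz":0}]' 60
```

```text
time: 1.98
position: [0.5513, -0.1823, 0.1544]
tcp_rot: [-3.141, -0.001, 1.533]
contact_force: [0.6, -0.8, 0.7]
grip_width: 0.0001
```

```bash
python3 -m crank '[{"fingers":0,"x":0.03,"y":-0.04,"z":-0.5,"wx":0,"wy":0,"wz":0},{"fingers":0,"x":0,"y":0,"z":-0.5,"wx":0,"wy":0,"wz":0},{"fingers":0,"x":0,"y":0,"z":-0.5,"wx":0,"wy":0,"wz":0},{"fingers":0,"x":0,"y":0,"z":-0.2,"wx":0,"wy":0,"wz":0},{"fingers":0,"x":0,"y":0,"z":-0.05,"wx":0,"wy":0,"wz":0},{"fingers":0,"x":0,"y":0,"z":0,"wx":0,"wy":0,"wz":0}]'; for i in 1 ; do python3 -m crank '[{"fingers":0,"x":0,"y":0,"z":-0.04,"wx":0,"wy":0,"wz":0},{"fingers":0,"x":0,"y":0,"z":-0.04,"wx":0,"wy":0,"wz":0},{"fingers":0,"x":0,"y":0,"z":-0.04,"wx":0,"wy":0,"wz":0},{"fingers":0,"x":0,"y":0,"z":-0.04,"wx":0,"wy":0,"wz":0},{"fingers":0,"x":0,"y":0,"z":-0.04,"wx":0,"wy":0,"wz":0},{"fingers":0,"x":0,"y":0,"z":-0.04,"wx":0,"wy":0,"wz":0}]'; done
```

```text
time: 2.48
position: [0.5507, -0.1862, 0.1105]
tcp_rot: [-3.14, -0.0, 1.528]
contact_force: [-0.2, -0.4, 0.2]
grip_width: -0.0001
time: 2.98
position: [0.5515, -0.1859, 0.1054]
tcp_rot: [3.141, 0.0, 1.529]
contact_force: [-0.1, -0.1, 0.1]
grip_width: 0.0002
```

```bash
python3 -m crank '[{"fingers":0,"x":0,"y":0.02,"z":-0.03,"wx":0,"wy":0,"wz":0},{"fingers":0,"x":0,"y":0.02,"z":-0.03,"wx":0,"wy":0,"wz":0},{"fingers":0,"x":0,"y":0.02,"z":-0.03,"wx":0,"wy":0,"wz":0},{"fingers":0,"x":0,"y":0,"z":-0.03,"wx":0,"wy":0,"wz":0},{"fingers":0,"x":0,"y":0,"z":-0.03,"wx":0,"wy":0,"wz":0},{"fingers":0,"x":0,"y":0,"z":-0.03,"wx":0,"wy":0,"wz":0}]'; python3 -m crank '[{"fingers":0,"x":0,"y":0,"z":-0.03,"wx":0,"wy":0,"wz":0},{"fingers":0,"x":0,"y":0,"z":-0.03,"wx":0,"wy":0,"wz":0},{"fingers":0,"x":0,"y":0,"z":-0.03,"wx":0,"wy":0,"wz":0},{"fingers":0,"x":0,"y":0,"z":-0.03,"wx":0,"wy":0,"wz":0}]'
```

```text
time: 3.48
position: [0.5515, -0.1844, 0.1015]
tcp_rot: [3.141, 0.0, 1.529]
contact_force: [-2.9, 0.2, 5.7]
grip_width: -0.0
time: 3.82
position: [0.5515, -0.1848, 0.0989]
tcp_rot: [3.141, 0.001, 1.529]
contact_force: [-1.9, -0.5, 7.3]
grip_width: 0.0001
```

```bash
python3 -m crank '[{"fingers":0,"x":0,"y":0,"z":-0.035,"wx":0,"wy":0,"wz":0},{"fingers":0,"x":0,"y":0,"z":-0.035,"wx":0,"wy":0,"wz":0},{"fingers":0,"x":0,"y":0,"z":-0.035,"wx":0,"wy":0,"wz":0},{"fingers":0,"x":0,"y":0,"z":-0.035,"wx":0,"wy":0,"wz":0},{"fingers":0,"x":0,"y":0,"z":-0.035,"wx":0,"wy":0,"wz":0},{"fingers":0,"x":0,"y":0,"z":-0.035,"wx":0,"wy":0,"wz":0},{"fingers":0,"x":0,"y":0,"z":-0.035,"wx":0,"wy":0,"wz":0},{"fingers":0,"x":0,"y":0,"z":-0.035,"wx":0,"wy":0,"wz":0},{"fingers":0,"x":0,"y":0,"z":-0.035,"wx":0,"wy":0,"wz":0},{"fingers":0,"x":0,"y":0,"z":-0.035,"wx":0,"wy":0,"wz":0},{"fingers":0,"x":0,"y":0,"z":-0.035,"wx":0,"wy":0,"wz":0},{"fingers":0,"x":0,"y":0,"z":-0.035,"wx":0,"wy":0,"wz":0},{"fingers":0,"x":0,"y":0,"z":-0.035,"wx":0,"wy":0,"wz":0},{"fingers":0,"x":0,"y":0,"z":-0.035,"wx":0,"wy":0,"wz":0},{"fingers":0,"x":0,"y":0,"z":-0.035,"wx":0,"wy":0,"wz":0},{"fingers":0,"x":0,"y":0,"z":-0.035,"wx":0,"wy":0,"wz":0},{"fingers":0,"x":0,"y":0,"z":-0.035,"wx":0,"wy":0,"wz":0},{"fingers":0,"x":0,"y":0,"z":-0.035,"wx":0,"wy":0,"wz":0}]'
```

```text
time: 5.32
position: [0.5514, -0.1859, 0.0836]
tcp_rot: [3.141, 0.002, 1.528]
contact_force: [-3.3, -2.5, 10.9]
grip_width: 0.0001
```

```bash
python3 -m crank '[{"fingers":0,"x":0,"y":0,"z":-0.035,"wx":0,"wy":0,"wz":0},{"fingers":0,"x":0,"y":0,"z":-0.035,"wx":0,"wy":0,"wz":0},{"fingers":0,"x":0,"y":0,"z":-0.035,"wx":0,"wy":0,"wz":0},{"fingers":0,"x":0,"y":0,"z":-0.035,"wx":0,"wy":0,"wz":0},{"fingers":0,"x":0,"y":0,"z":-0.035,"wx":0,"wy":0,"wz":0},{"fingers":0,"x":0,"y":0,"z":-0.035,"wx":0,"wy":0,"wz":0},{"fingers":0,"x":0,"y":0,"z":-0.035,"wx":0,"wy":0,"wz":0},{"fingers":0,"x":0,"y":0,"z":-0.035,"wx":0,"wy":0,"wz":0},{"fingers":0,"x":0,"y":0,"z":-0.03,"wx":0,"wy":0,"wz":0},{"fingers":0,"x":0,"y":0,"z":-0.02,"wx":0,"wy":0,"wz":0}]'; python3 -m crank '[{"fingers":0,"x":0,"y":0,"z":-0.02,"wx":0,"wy":0,"wz":0},{"fingers":0,"x":0,"y":0,"z":-0.02,"wx":0,"wy":0,"wz":0},{"fingers":0,"x":0,"y":0,"z":-0.02,"wx":0,"wy":0,"wz":0}]'
```

```text
time: 6.15
position: [0.5515, -0.1859, 0.0752]
tcp_rot: [3.141, 0.002, 1.528]
contact_force: [-2.0, -1.5, 7.8]
grip_width: 0.0
time: 6.4
position: [0.5515, -0.1858, 0.0734]
tcp_rot: [3.141, 0.002, 1.528]
contact_force: [-2.7, -1.6, 6.9]
grip_width: 0.0003
```

```bash
python3 -m crank '[{"fingers":0,"x":0,"y":0,"z":-0.02,"wx":0,"wy":0,"wz":0},{"fingers":0,"x":0,"y":0,"z":-0.02,"wx":0,"wy":0,"wz":0}]';python3 -m crank '[{"fingers":0,"x":0,"y":0,"z":-0.02,"wx":0,"wy":0,"wz":0},{"fingers":0,"x":0,"y":0,"z":-0.02,"wx":0,"wy":0,"wz":0}]'
```

```text
time: 6.57
position: [0.5514, -0.1858, 0.0723]
tcp_rot: [3.141, 0.002, 1.528]
contact_force: [-2.9, -1.3, 6.3]
grip_width: -0.0001
time: 6.73
position: [0.5515, -0.1857, 0.0713]
tcp_rot: [3.141, 0.002, 1.528]
contact_force: [-2.4, -1.4, 5.4]
grip_width: -0.0
```

```bash
python3 -m crank '[{"fingers":0,"x":0,"y":0,"z":-0.02,"wx":0,"wy":0,"wz":0}]'
```

```text
time: 6.82
position: [0.5515, -0.1857, 0.0709]
tcp_rot: [3.141, 0.002, 1.528]
contact_force: [-3.7, -1.4, 11.0]
grip_width: -0.0001
```

```bash
python3 -m crank '[{"fingers":0,"x":0,"y":0,"z":0,"wx":0,"wy":0,"wz":0},{"fingers":0,"x":0,"y":0,"z":0,"wx":0,"wy":0,"wz":0}]'
```

```text
time: 6.98
position: [0.5515, -0.1857, 0.0709]
tcp_rot: [3.141, 0.002, 1.528]
contact_force: [-2.7, -1.3, 8.6]
grip_width: -0.0001
```

```bash
python3 -m crank '[{"fingers":0,"x":0,"y":0,"z":-0.012,"wx":0,"wy":0,"wz":0},{"fingers":0,"x":0,"y":0,"z":0,"wx":0,"wy":0,"wz":0}]'
```

```text
time: 7.15
position: [0.5515, -0.1857, 0.0709]
tcp_rot: [3.141, 0.002, 1.528]
contact_force: [-3.7, -1.1, 8.6]
grip_width: -0.0
```

```bash
python3 -m crank '[{"fingers":0,"x":0,"y":0,"z":-0.02,"wx":0,"wy":0,"wz":0},{"fingers":0,"x":0,"y":0,"z":0,"wx":0,"wy":0,"wz":0}]'
```

```text
time: 7.32
position: [0.5515, -0.1857, 0.0708]
tcp_rot: [3.141, 0.002, 1.528]
contact_force: [-4.1, -2.2, 12.1]
grip_width: 0.0001
```

Now hold for a bit over a second at about 12 N. I use the same time to plan the move to the chock.

```bash
python3 -m crank '[{"fingers":0,"x":0,"y":0,"z":0,"wx":0,"wy":0,"wz":0},{"fingers":0,"x":0,"y":0,"z":0,"wx":0,"wy":0,"wz":0},{"fingers":0,"x":0,"y":0,"z":0,"wx":0,"wy":0,"wz":0},{"fingers":0,"x":0,"y":0,"z":0,"wx":0,"wy":0,"wz":0},{"fingers":0,"x":0,"y":0,"z":0,"wx":0,"wy":0,"wz":0}]'; python3 -m crank '[{"fingers":0,"x":0,"y":0,"z":-0.004,"wx":0,"wy":0,"wz":0},{"fingers":0,"x":0,"y":0,"z":0,"wx":0,"wy":0,"wz":0},{"fingers":0,"x":0,"y":0,"z":0,"wx":0,"wy":0,"wz":0},{"fingers":0,"x":0,"y":0,"z":0,"wx":0,"wy":0,"wz":0},{"fingers":0,"x":0,"y":0,"z":0,"wx":0,"wy":0,"wz":0}]';python3 -m crank '[{"fingers":0,"x":0,"y":0,"z":0,"wx":0,"wy":0,"wz":0},{"fingers":0,"x":0,"y":0,"z":0,"wx":0,"wy":0,"wz":0},{"fingers":0,"x":0,"y":0,"z":0,"wx":0,"wy":0,"wz":0},{"fingers":0,"x":0,"y":0,"z":0,"wx":0,"wy":0,"wz":0},{"fingers":0,"x":0,"y":0,"z":0,"wx":0,"wy":0,"wz":0}]'
```

```text
time: 7.73
position: [0.5515, -0.1857, 0.0708]
tcp_rot: [3.141, 0.002, 1.528]
contact_force: [-4.0, -1.3, 11.9]
grip_width: 0.0
time: 8.15
position: [0.5515, -0.1857, 0.0709]
tcp_rot: [3.141, 0.002, 1.528]
contact_force: [-3.6, -1.1, 13.1]
grip_width: -0.0002
time: 8.57
position: [0.5515, -0.1857, 0.0708]
tcp_rot: [3.141, 0.002, 1.528]
contact_force: [-5.0, -2.0, 13.9]
grip_width: 0.0002
```

Run:
```python
from h import *
C=cams()
v=[.5572,-.0536,1.5314,.0007,.0053,.24]
print(cradle_fit(C,v,R=3))
print(cradle_fit(C,v[:5],q=.24,R=3))
cv2.imwrite("pics/held.png",C["side"][2])
```

```text
(array([ 0.55882626, -0.0538323 ,  1.53225177,  0.00936689, -0.00761559,
        0.12044069]), np.float64(0.7873692519596158), 119)
(array([ 0.55880247, -0.0532766 ,  1.52723677, -0.00732906,  0.00846784]), np.float64(0.8061139741152878), 114)
```

View pics/held.png

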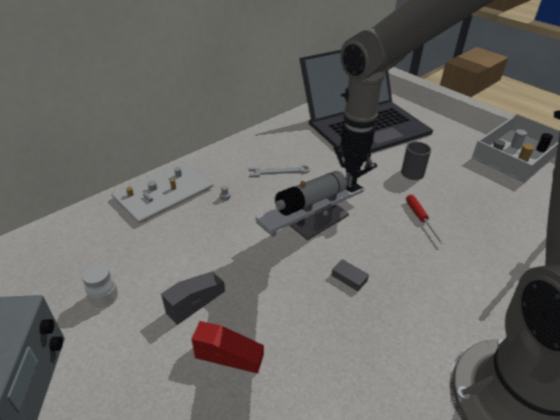

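```bash
python3 -m crank '[{"fingers":0,"x":0,"y":0,"z":0.8,"wx":0,"wy":0,"wz":0},{"fingers":0,"x":0,"y":0,"z":1,"wx":0,"wy":0,"wz":0},{"fingers":0,"x":0,"y":0,"z":1,"wx":0,"wy":0,"wz":0},{"fingers":0,"x":0,"y":0.7,"z":1,"wx":0,"wy":0,"wz":0},{"fingers":0,"x":0,"y":1,"z":1,"wx":0,"wy":0,"wz":0},{"fingers":0,"x":0,"y":1,"z":1,"wx":0,"wy":0,"wz":0},{"fingers":0,"x":-0.04,"y":1,"z":0,"wx":0,"wy":0,"wz":0.1},{"fingers":0,"x":-0.04,"y":1,"z":0,"wx":0,"wy":0,"wz":0.1},{"fingers":100,"x":-0.04,"y":1,"z":0,"wx":0,"wy":0,"wz":0.1},{"fingers":100,"x":-0.04,"y":1,"z":0,"wx":0,"wy":0,"wz":0.1},{"fingers":100,"x":-0.04,"y":1,"z":0,"wx":0,"wy":0,"wz":0.1},{"fingers":100,"x":-0.04,"y":1,"z":0,"wx":0,"wy":0,"wz":0.1},{"fingers":100,"x":-0.04,"y":1,"z":0,"wx":0,"wy":0,"wz":0.1},{"fingers":100,"x":-0.04,"y":1,"z":0,"wx":0,"wy":0,"wz":0.1},{"fingers":100,"x":-0.04,"y":1,"z":0,"wx":0,"wy":0,"wz":0.1},{"fingers":100,"x":-0.04,"y":1,"z":0,"wx":0,"wy":0,"wz":0.1},{"fingers":100,"x":-0.04,"y":1,"z":-0.5,"wx":0,"wy":0,"wz":0},{"fingers":100,"x":-0.04,"y":1,"z":-0.8,"wx":0,"wy":0,"wz":0},{"fingers":100,"x":-0.04,"y":1,"z":-0.8,"wx":0,"wy":0,"wz":0},{"fingers":100,"x":-0.04,"y":1,"z":-0.8,"wx":0,"wy":0,"wz":0}]' 60
```

```text
time: 10.33
position: [0.5375, 0.2342, 0.1407]
tcp_rot: [3.141, -0.0, 1.616]
contact_force: [0.1, -0.2, -0.2]
grip_width: 0.0853
```

```bash
python3 -m crank '[{"fingers":100,"x":0,"y":1,"z":-0.3,"wx":0,"wy":0,"wz":0},{"fingers":100,"x":0,"y":1,"z":-0.3,"wx":0,"wy":0,"wz":0},{"fingers":100,"x":0,"y":1,"z":-0.4,"wx":0,"wy":0,"wz":0},{"fingers":100,"x":0,"y":0.9,"z":-0.5,"wx":0,"wy":0,"wz":0},{"fingers":100,"x":0,"y":0.15,"z":-0.7,"wx":0,"wy":0,"wz":0},{"fingers":100,"x":0,"y":0,"z":-0.8,"wx":0,"wy":0,"wz":0},{"fingers":100,"x":0,"y":0,"z":-0.6,"wx":0,"wy":0,"wz":0},{"fingers":100,"x":0,"y":0,"z":-0.2,"wx":0,"wy":0,"wz":0}]' 60
```

```text
time: 11.0
position: [0.536, 0.3329, 0.0434]
tcp_rot: [-3.138, 0.003, 1.616]
contact_force: [0.5, -0.5, -0.1]
grip_width: 0.0853
```

```bash
python3 -m crank '[{"fingers":0,"x":0,"y":0,"z":0,"wx":0,"wy":0,"wz":0},{"fingers":0,"x":0,"y":0,"z":0,"wx":0,"wy":0,"wz":0},{"fingers":0,"x":0,"y":0,"z":0,"wx":0,"wy":0,"wz":0},{"fingers":0,"x":0,"y":0,"z":0,"wx":0,"wy":0,"wz":0},{"fingers":0,"x":0,"y":0,"z":0,"wx":0,"wy":0,"wz":0},{"fingers":0,"x":0,"y":0,"z":0,"wx":0,"wy":0,"wz":0}]' 60
```

```text
time: 11.5
position: [0.5382, 0.3351, 0.048]
tcp_rot: [3.139, -0.001, 1.616]
contact_force: [-1.3, -0.4, 6.4]
grip_width: 0.0395
```

```bash
python3 -m crank '[{"fingers":0,"x":0.05,"y":-0.25,"z":0.02,"wx":0,"wy":0,"wz":-0.05},{"fingers":0,"x":0.11,"y":-0.5,"z":0,"wx":0,"wy":0,"wz":-0.1},{"fingers":0,"x":0.13,"y":-0.6,"z":0,"wx":0,"wy":0,"wz":-0.11},{"fingers":0,"x":0.13,"y":-0.6,"z":0,"wx":0,"wy":0,"wz":-0.11},{"fingers":0,"x":0.13,"y":-0.6,"z":0,"wx":0,"wy":0,"wz":-0.11},{"fingers":0,"x":0.13,"y":-0.6,"z":0,"wx":0,"wy":0,"wz":-0.11},{"fingers":0,"x":0.13,"y":-0.6,"z":0,"wx":0,"wy":0,"wz":-0.11},{"fingers":0,"x":0.13,"y":-0.6,"z":0,"wx":0,"wy":0,"wz":-0.11},{"fingers":0,"x":0.13,"y":-0.55,"z":0,"wx":0,"wy":0,"wz":-0.1},{"fingers":0,"x":0.07,"y":-0.35,"z":0,"wx":0,"wy":0,"wz":-0.05},{"fingers":0,"x":0.02,"y":-0.15,"z":0,"wx":0,"wy":0,"wz":-0.01},{"fingers":0,"x":0,"y":0,"z":0,"wx":0,"wy":0,"wz":0}]'
python3 - <<'E'
from h import *
C=cams()
cv2.imwrite("pics/side1.png",C["side"][2][130:310,170:410].repeat(3,0).repeat(3,1))
cv2.imwrite("pics/top1.png",C["top"][2][150:270,130:390].repeat(3,0).repeat(3,1))
E
```

```text
time: 12.5
position: [0.5677, 0.1979, 0.048]
tcp_rot: [3.139, -0.001, 1.528]
contact_force: [-0.8, 2.1, 5.8]
grip_width: 0.0395
```

View pics/side1.png

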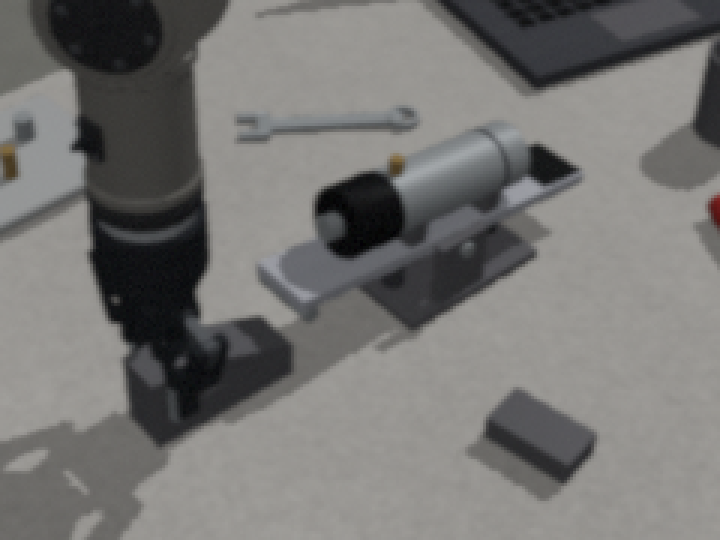

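View pics/top1.png

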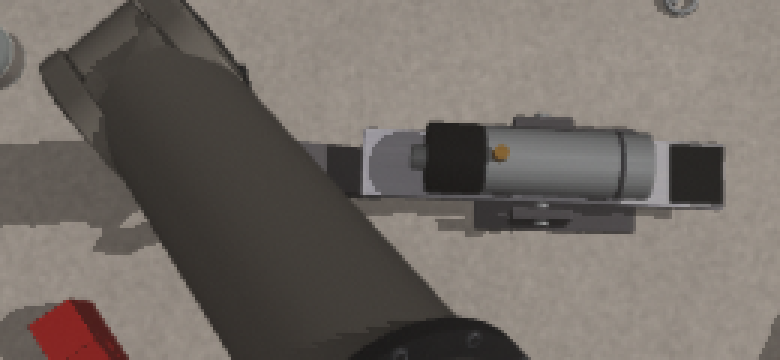

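Run:
```python
from h import *
np.set_printoptions(precision=4,suppress=True)
C=cams()
e=[("side",A["tt"],A["Tt"],0),("side",A["Tt"],A["Tb"],0),("side",A["Tb"],A["Rb"],0),("side",A["rt"],A["Rt"],0),("side",A["Rt"],A["Rb"],0),("top",A["ttx"] if "ttx" in A else (-.06,-.02,.046),A["tt"],0),("side",(-.05,-.02,.05),A["tt"],0)]
print(edgefit(C,e,lambda v,k,P:place(v[0],v[1],v[2],P),[.566,.198,1.531],R=3))
for q in (.14,.16,.18,.2,.22,.24):
    print(q,cradle_fit(C,[.5572,-.0536,1.5314,.0007,.0053],q=q,R=3))
```

```text
(array([0.5537, 0.1973, 1.724 ]), np.float64(0.8219597929237376), 75)
0.14 (array([ 0.5586, -0.0542,  1.5246,  0.0016, -0.0059]), np.float64(0.4357177800171456), 148)
0.16 (array([ 0.5588, -0.0541,  1.5223, -0.0007, -0.0027]), np.float64(0.4827088073599007), 152)
0.18 (array([ 0.5588, -0.0541,  1.5215, -0.0034,  0.0003]), np.float64(0.48776515025902395), 152)
0.2 (array([ 0.5588, -0.0541,  1.5213, -0.0062,  0.0033]), np.float64(0.48689037594303874), 151)
0.22 (array([ 0.5587, -0.054 ,  1.5211, -0.0088,  0.0062]), np.float64(0.48465705977999285), 151)
0.24 (array([ 0.5568, -0.054 ,  1.5358,  0.0015,  0.0087]), np.float64(0.33166264940887835), 151)
```

Run:
```python
from h import *
C=cams(); S=5
out=[]
for n,(r0,r1,c0,c1) in (("side",(220,290,200,300)),("top",(185,225,220,300))):
    M=cv2.resize(C[n][2],None,fx=S,fy=S,interpolation=cv2.INTER_CUBIC)
    for x in "rtRt rtkt kttt ttTt KtTt RtKt TtTb RtRb TbRb tbTb".split():
        P=((proj(C[n],place(.5672,.1979,1.529,[A[x[:2]],A[x[2:]]]))+.5)*S-.5).round().astype(int)
        cv2.line(M,tuple(P[0].tolist()),tuple(P[1].tolist()),(0,255,0),1,cv2.LINE_AA)
    out.append(M[r0*S:r1*S,c0*S:c1*S])
cv2.imwrite("pics/o2.png",cv2.vconcat([cv2.copyMakeBorder(o,0,0,0,500-o.shape[1],0) for o in out]))
```

```text
(no output)
```

View pics/o2.png

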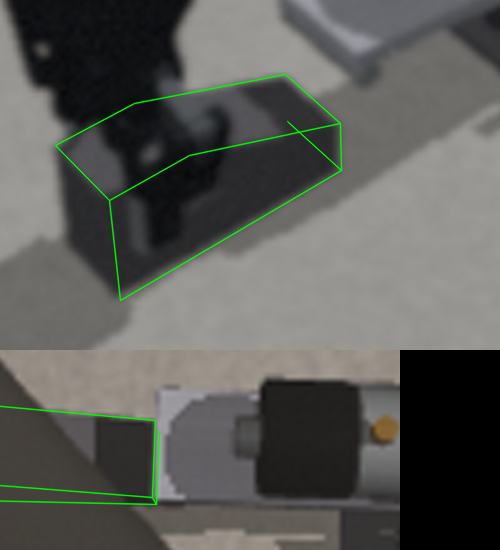

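```bash
python3 -m crank '[{"fingers":0,"x":-0.01,"y":-0.2,"z":0,"wx":0,"wy":0,"wz":0},{"fingers":0,"x":-0.01,"y":-0.3,"z":0,"wx":0,"wy":0,"wz":0.02},{"fingers":0,"x":-0.01,"y":-0.3,"z":0,"wx":0,"wy":0,"wz":0.02},{"fingers":0,"x":-0.02,"y":-0.3,"z":0,"wx":0,"wy":0,"wz":0},{"fingers":0,"x":-0.02,"y":-0.3,"z":0,"wx":0,"wy":0,"wz":0},{"fingers":0,"x":-0.01,"y":-0.2,"z":0,"wx":0,"wy":0,"wz":0},{"fingers":0,"x":0,"y":-0.1,"z":0,"wx":0,"wy":0,"wz":0}]'; python3 -m crank '[{"fingers":0,"x":0,"y":-0.03,"z":0,"wx":0,"wy":0,"wz":0},{"fingers":0,"x":0,"y":-0.03,"z":0,"wx":0,"wy":0,"wz":0},{"fingers":0,"x":0,"y":-0.03,"z":0,"wx":0,"wy":0,"wz":0}]'
```

```text
time: 13.38
position: [0.5653, 0.1569, 0.048]
tcp_rot: [3.139, -0.002, 1.534]
contact_force: [1.0, 6.6, 5.7]
grip_width: 0.0392
time: 13.63
position: [0.5653, 0.1556, 0.048]
tcp_rot: [3.139, -0.003, 1.535]
contact_force: [0.7, 6.3, 5.9]
grip_width: 0.0395
```

```bash
python3 -m crank '[{"fingers":0,"x":0,"y":-0.03,"z":0,"wx":0,"wy":0,"wz":0},{"fingers":0,"x":0,"y":-0.03,"z":0,"wx":0,"wy":0,"wz":0},{"fingers":0,"x":0,"y":-0.03,"z":0,"wx":0,"wy":0,"wz":0},{"fingers":0,"x":-0.01,"y":-0.03,"z":0,"wx":0,"wy":0,"wz":0},{"fingers":0,"x":0,"y":-0.03,"z":0,"wx":0,"wy":0,"wz":0}]'
```

```text
time: 14.05
position: [0.5651, 0.1519, 0.048]
tcp_rot: [3.139, -0.003, 1.535]
contact_force: [0.9, 5.6, 6.1]
grip_width: 0.0394
```

```bash
python3 -m crank '[{"fingers":0,"x":0,"y":-0.03,"z":0,"wx":0,"wy":0,"wz":0},{"fingers":0,"x":0,"y":-0.03,"z":0,"wx":0,"wy":0,"wz":0},{"fingers":0,"x":0,"y":-0.03,"z":0,"wx":0,"wy":0,"wz":0},{"fingers":0,"x":0,"y":-0.03,"z":0,"wx":0,"wy":0,"wz":0}]'
```

```text
time: 14.38
position: [0.565, 0.1489, 0.048]
tcp_rot: [3.139, -0.003, 1.535]
contact_force: [-0.0, 5.4, 5.7]
grip_width: 0.0398
```

Run:
```python
from h import *
C=cams()
cv2.imwrite("pics/side2.png",cv2.resize(C["side"][2][180:290,210:340],None,fx=5,fy=5,interpolation=cv2.INTER_CUBIC))
```

```text
(no output)
```

View pics/side2.png

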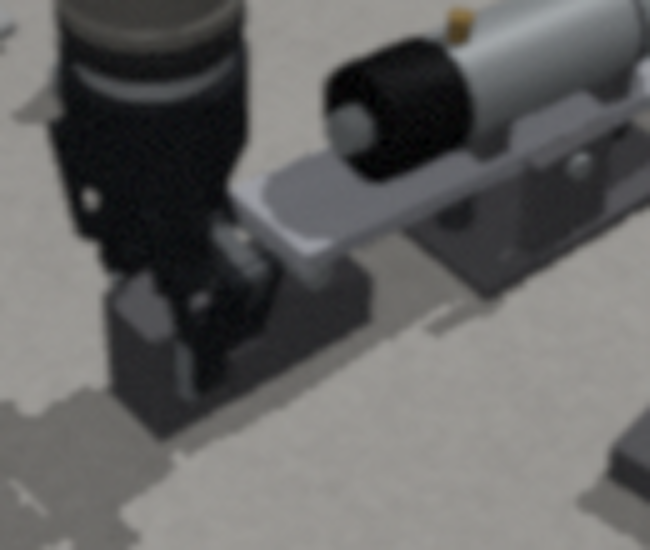

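```bash
python3 -m crank '[{"fingers":0,"x":0,"y":-0.03,"z":0,"wx":0,"wy":0,"wz":0},{"fingers":0,"x":0,"y":-0.03,"z":0,"wx":0,"wy":0,"wz":0},{"fingers":0,"x":0,"y":-0.03,"z":0,"wx":0,"wy":0,"wz":0},{"fingers":0,"x":0,"y":-0.03,"z":0,"wx":0,"wy":0,"wz":0},{"fingers":0,"x":0,"y":-0.03,"z":0,"wx":0,"wy":0,"wz":0},{"fingers":0,"x":0,"y":-0.03,"z":0,"wx":0,"wy":0,"wz":0}]'
```

```text
time: 14.98
position: [0.565, 0.1445, 0.048]
tcp_rot: [3.139, -0.003, 1.535]
contact_force: [-0.3, 6.2, 5.6]
grip_width: 0.0395
```

```bash
python3 -m crank '[{"fingers":0,"x":0,"y":-0.03,"z":0,"wx":0,"wy":0,"wz":0},{"fingers":0,"x":0,"y":-0.03,"z":0,"wx":0,"wy":0,"wz":0},{"fingers":0,"x":0,"y":-0.03,"z":0,"wx":0,"wy":0,"wz":0},{"fingers":0,"x":0,"y":-0.03,"z":0,"wx":0,"wy":0,"wz":0},{"fingers":0,"x":0,"y":-0.03,"z":0,"wx":0,"wy":0,"wz":0},{"fingers":0,"x":0,"y":-0.03,"z":0,"wx":0,"wy":0,"wz":0}]'
```

```text
time: 15.48
position: [0.5649, 0.14, 0.048]
tcp_rot: [3.139, -0.003, 1.535]
contact_force: [0.1, 6.0, 6.1]
grip_width: 0.0393
```

```bash
python3 -m crank '[{"fingers":0,"x":0,"y":-0.02,"z":0,"wx":0,"wy":0,"wz":0},{"fingers":0,"x":0,"y":-0.02,"z":0,"wx":0,"wy":0,"wz":0},{"fingers":0,"x":0,"y":-0.02,"z":0,"wx":0,"wy":0,"wz":0},{"fingers":0,"x":0,"y":-0.02,"z":0,"wx":0,"wy":0,"wz":0},{"fingers":0,"x":0,"y":-0.02,"z":0,"wx":0,"wy":0,"wz":0},{"fingers":0,"x":0,"y":-0.02,"z":0,"wx":0,"wy":0,"wz":0}]'
```

```text
time: 15.98
position: [0.5649, 0.1386, 0.048]
tcp_rot: [3.139, -0.005, 1.536]
contact_force: [0.1, 8.9, 4.8]
grip_width: 0.0397
```

```bash
python3 -m crank '[{"fingers":0,"x":0,"y":-0.02,"z":0,"wx":0,"wy":0,"wz":0},{"fingers":0,"x":0,"y":-0.02,"z":0,"wx":0,"wy":0,"wz":0},{"fingers":0,"x":0,"y":-0.02,"z":0,"wx":0,"wy":0,"wz":0},{"fingers":0,"x":0,"y":-0.02,"z":0,"wx":0,"wy":0,"wz":0},{"fingers":0,"x":0,"y":-0.02,"z":0,"wx":0,"wy":0,"wz":0},{"fingers":0,"x":0,"y":-0.02,"z":0,"wx":0,"wy":0,"wz":0}]'
```

```text
time: 16.48
position: [0.5649, 0.136, 0.048]
tcp_rot: [3.139, -0.006, 1.536]
contact_force: [0.7, 9.7, 4.8]
grip_width: 0.0395
```

```bash
python3 -m crank '[{"fingers":0,"x":0,"y":-0.02,"z":0,"wx":0,"wy":0,"wz":0},{"fingers":0,"x":0,"y":-0.02,"z":0,"wx":0,"wy":0,"wz":0},{"fingers":0,"x":0,"y":-0.02,"z":0,"wx":0,"wy":0,"wz":0},{"fingers":0,"x":0,"y":-0.02,"z":0,"wx":0,"wy":0,"wz":0},{"fingers":0,"x":0,"y":-0.02,"z":0,"wx":0,"wy":0,"wz":0},{"fingers":0,"x":0,"y":-0.02,"z":0,"wx":0,"wy":0,"wz":0}]'
```

```text
time: 16.98
position: [0.5649, 0.1331, 0.0481]
tcp_rot: [3.139, -0.006, 1.536]
contact_force: [1.2, 9.0, 5.1]
grip_width: 0.0394
```

```bash
python3 -m crank '[{"fingers":0,"x":0,"y":-0.02,"z":0,"wx":0,"wy":0,"wz":0},{"fingers":0,"x":0,"y":-0.02,"z":0,"wx":0,"wy":0,"wz":0},{"fingers":0,"x":0,"y":-0.02,"z":0,"wx":0,"wy":0,"wz":0},{"fingers":0,"x":0,"y":-0.02,"z":0,"wx":0,"wy":0,"wz":0}]'
```

```text
time: 17.32
position: [0.5649, 0.1311, 0.0481]
tcp_rot: [3.139, -0.006, 1.536]
contact_force: [0.1, 9.8, 5.0]
grip_width: 0.0393
```

```bash
python3 -m crank '[{"fingers":0,"x":0,"y":-0.02,"z":0,"wx":0,"wy":0,"wz":0},{"fingers":0,"x":0,"y":-0.02,"z":0,"wx":0,"wy":0,"wz":0},{"fingers":0,"x":0,"y":-0.02,"z":0,"wx":0,"wy":0,"wz":0}]'
```

```text
time: 17.57
position: [0.5649, 0.1296, 0.048]
tcp_rot: [3.139, -0.006, 1.536]
contact_force: [0.4, 9.0, 4.4]
grip_width: 0.0396
```

Force is steady at about 9 N, against 6 N free sliding. The stop should be near y ≈ 0.126, so I go in finer steps.

```bash
python3 -m crank '[{"fingers":0,"x":0,"y":-0.015,"z":0,"wx":0,"wy":0,"wz":0},{"fingers":0,"x":0,"y":-0.015,"z":0,"wx":0,"wy":0,"wz":0},{"fingers":0,"x":0,"y":-0.015,"z":0,"wx":0,"wy":0,"wz":0}]'
```

```text
time: 17.82
position: [0.5649, 0.1282, 0.048]
tcp_rot: [3.139, -0.005, 1.536]
contact_force: [-0.5, 8.6, 4.2]
grip_width: 0.0394
```

```bash
python3 -m crank '[{"fingers":0,"x":0,"y":-0.015,"z":0,"wx":0,"wy":0,"wz":0},{"fingers":0,"x":0,"y":-0.015,"z":0,"wx":0,"wy":0,"wz":0}]'
```

```text
time: 17.98
position: [0.5649, 0.1281, 0.0481]
tcp_rot: [3.139, -0.006, 1.536]
contact_force: [0.1, 11.7, 4.4]
grip_width: 0.0395
```

```bash
python3 -m crank '[{"fingers":0,"x":0,"y":-0.015,"z":0,"wx":0,"wy":0,"wz":0},{"fingers":0,"x":0,"y":-0.015,"z":0,"wx":0,"wy":0,"wz":0}]'
```

```text
time: 18.15
position: [0.5649, 0.128, 0.0481]
tcp_rot: [3.138, -0.007, 1.537]
contact_force: [0.8, 12.6, 3.4]
grip_width: 0.0395
```

```bash
python3 -m crank '[{"fingers":0,"x":0,"y":-0.015,"z":0,"wx":0,"wy":0,"wz":0},{"fingers":0,"x":0,"y":-0.015,"z":0,"wx":0,"wy":0,"wz":0}]'
```

```text
time: 18.32
position: [0.5648, 0.128, 0.0481]
tcp_rot: [3.138, -0.008, 1.537]
contact_force: [0.8, 13.6, 3.2]
grip_width: 0.0393
```

```bash
python3 -m crank '[{"fingers":0,"x":0,"y":-0.015,"z":0,"wx":0,"wy":0,"wz":0},{"fingers":0,"x":0,"y":-0.01,"z":0,"wx":0,"wy":0,"wz":0},{"fingers":0,"x":0,"y":0,"z":0,"wx":0,"wy":0,"wz":0},{"fingers":0,"x":0,"y":0,"z":0,"wx":0,"wy":0,"wz":0},{"fingers":0,"x":0,"y":0,"z":0,"wx":0,"wy":0,"wz":0},{"fingers":0,"x":0,"y":0,"z":0,"wx":0,"wy":0,"wz":0}]'
python3 - <<'E'
from h import *
C=cams()
cv2.imwrite("pics/side3.png",cv2.resize(C["side"][2][170:280,220:370],None,fx=5,fy=5,interpolation=cv2.INTER_CUBIC))
cv2.imwrite("pics/top3.png",cv2.resize(C["top"][2][150:270,180:390],None,fx=3.5,fy=3.5,interpolation=cv2.INTER_CUBIC))
E
```

```text
time: 18.82
position: [0.5648, 0.128, 0.0481]
tcp_rot: [3.138, -0.009, 1.537]
contact_force: [1.3, 13.8, 3.0]
grip_width: 0.0391
```

View pics/side3.png

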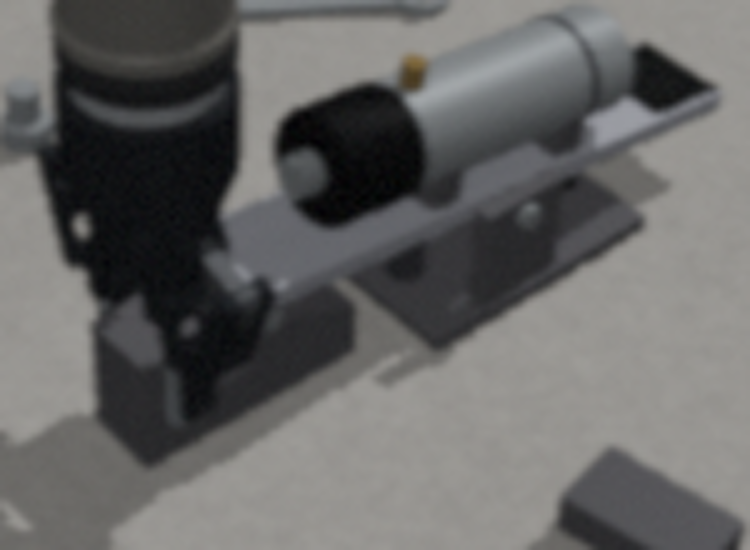

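```bash
python3 -m crank '[{"fingers":75,"x":0,"y":0,"z":0,"wx":0,"wy":0,"wz":0},{"fingers":75,"x":0,"y":0,"z":0,"wx":0,"wy":0,"wz":0},{"fingers":75,"x":0,"y":0,"z":0,"wx":0,"wy":0,"wz":0},{"fingers":75,"x":0,"y":0,"z":0,"wx":0,"wy":0,"wz":0},{"fingers":75,"x":0,"y":0,"z":0,"wx":0,"wy":0,"wz":0}]'
```

```text
time: 19.33
position: [0.5639, 0.1207, 0.0465]
tcp_rot: [-3.141, 0.001, 1.533]
contact_force: [0.8, 0.2, -0.0]
grip_width: 0.0643
```

```bash
python3 -m crank '[{"fingers":75,"x":0,"y":0.3,"z":0.2,"wx":0,"wy":0,"wz":0},{"fingers":75,"x":0,"y":0,"z":0.5,"wx":0,"wy":0,"wz":0},{"fingers":75,"x":0,"y":0,"z":0.8,"wx":0,"wy":0,"wz":0},{"fingers":75,"x":0,"y":0,"z":1,"wx":0,"wy":0,"wz":0},{"fingers":75,"x":0,"y":0.3,"z":1,"wx":0,"wy":0,"wz":0},{"fingers":75,"x":-0.5,"y":0.8,"z":1,"wx":0,"wy":0,"wz":0},{"fingers":75,"x":-0.8,"y":1,"z":1,"wx":0,"wy":0,"wz":0},{"fingers":75,"x":-0.8,"y":1,"z":1,"wx":0,"wy":0,"wz":0},{"fingers":75,"x":-0.8,"y":1,"z":0,"wx":0,"wy":0,"wz":0},{"fingers":75,"x":-0.8,"y":1,"z":0,"wx":0,"wy":0,"wz":0},{"fingers":75,"x":-0.8,"y":1,"z":0,"wx":0,"wy":0,"wz":0},{"fingers":75,"x":0,"y":1,"z":0,"wx":0,"wy":0,"wz":0},{"fingers":75,"x":0,"y":1,"z":0,"wx":0,"wy":0,"wz":0},{"fingers":75,"x":0,"y":1,"z":0,"wx":0,"wy":0,"wz":0}]'
python3 - <<'E'
from h import *
np.set_printoptions(precision=4,suppress=True)
C=cams()
cv2.imwrite("pics/side4f.png",C["side"][2]);cv2.imwrite("pics/top4f.png",C["top"][2])
S=5
vc=edgefit(C,[("side",A["rt"],A["Rt"],0),("side",A["Rt"],A["Rb"],0),("side",A["Tb"],A["Rb"],0),("side",A["rt"],A["kt"],0),("side",A["Tt"],A["Tb"],0),("top",A["rt"],A["Rt"],0),("top",A["rt"],A["kt"],0)],lambda v,k,P:place(v[0],v[1],v[2],P),[.5647,.128,1.535],R=3)
print(vc)
for q in (.2,.22,.24): print(q,cradle_fit(C,[.5572,-.0536,1.5314,.0007,.0053],q=q,R=3))
M=cv2.resize(C["side"][2],None,fx=S,fy=S,interpolation=cv2.INTER_CUBIC)
cv2.imwrite("pics/side4.png",M[170*S:280*S,220*S:370*S])
E
```

```text
time: 20.5
position: [0.451, 0.3591, 0.211]
tcp_rot: [3.14, -0.0, 1.537]
contact_force: [0.1, -0.9, -0.1]
grip_width: 0.0639
(array([0.5652, 0.1294, 1.5407]), np.float64(0.2554379542710613), 87)
0.2 (array([ 0.5564, -0.0547,  1.5404,  0.0096, -0.0004]), np.float64(0.41643418141994787), 144)
0.22 (array([ 0.5564, -0.0545,  1.5398,  0.0066,  0.0028]), np.float64(0.38912378152737487), 143)
0.24 (array([ 0.5565, -0.0543,  1.5387,  0.0039,  0.0059]), np.float64(0.3796513189887301), 147)
```

View pics/side4.png

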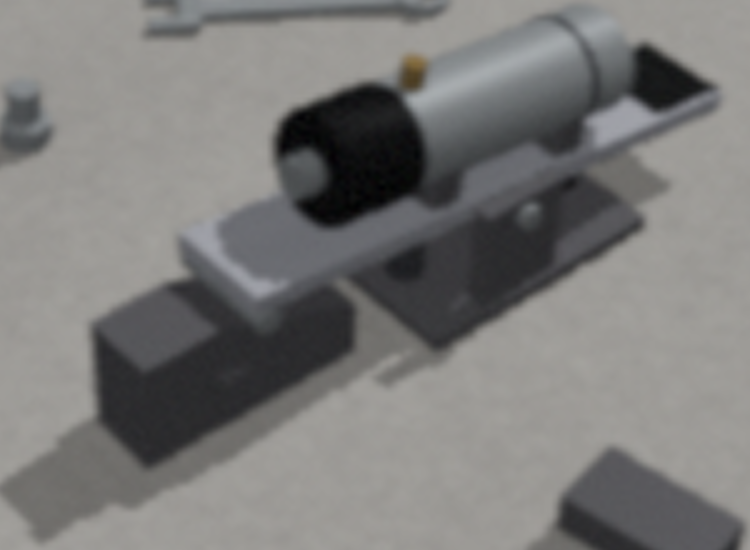

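View pics/top4f.png

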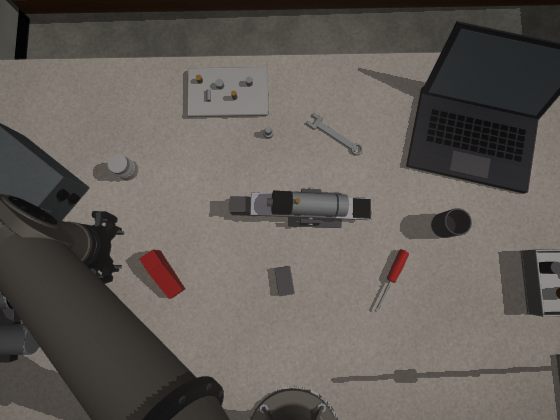

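```bash
python3 -m crank '[{"fingers":75,"x":0,"y":0,"z":0,"wx":0,"wy":0,"wz":0},{"fingers":75,"x":0,"y":0,"z":0,"wx":0,"wy":0,"wz":0},{"fingers":75,"x":0,"y":0,"z":0,"wx":0,"wy":0,"wz":0},{"fingers":75,"x":0,"y":0,"z":0,"wx":0,"wy":0,"wz":0},{"fingers":75,"x":0,"y":0,"z":0,"wx":0,"wy":0,"wz":0},{"fingers":75,"x":0,"y":0,"z":0,"wx":0,"wy":0,"wz":0},{"fingers":75,"x":0,"y":0,"z":0,"wx":0,"wy":0,"wz":0},{"fingers":75,"x":0,"y":0,"z":0,"wx":0,"wy":0,"wz":0},{"fingers":75,"x":0,"y":0,"z":0,"wx":0,"wy":0,"wz":0},{"fingers":75,"x":0,"y":0,"z":0,"wx":0,"wy":0,"wz":0},{"fingers":75,"x":0,"y":0,"z":0,"wx":0,"wy":0,"wz":0},{"fingers":75,"x":0,"y":0,"z":0,"wx":0,"wy":0,"wz":0}]'
python3 - <<'E'
from h import *
C=cams()
g=lambda i:cv2.cvtColor(i,cv2.COLOR_BGR2GRAY).astype(np.float32)
H=g(cv2.imread("pics/held.png"));F=g(cv2.imread("pics/side4f.png"));N=g(C["side"][2]);S0=g(cv2.imread("pics/side0.png"))
def sh(a,b,r):
    p=a[r[0]:r[1],r[2]:r[3]]; M=np.float32([[1,0,0],[0,1,0]])
    try:
        cc,M=cv2.findTransformECC(p,b[r[0]:r[1],r[2]:r[3]],M,cv2.MOTION_TRANSLATION); return cc,M[:,2]
    except Exception as e: return str(e)[:60]
nose=(180,222,264,312)
print("held->released",sh(H,F,nose)); print("released->+1s",sh(F,N,nose)); print("chock rel->+1s",sh(F,N,(222,268,235,295)))
print("base (control) held->rel",sh(H,F,(205,240,305,350)))
for q in(.21,.225,.24):
    a,b=[proj(C["side"],bm([.5572,-.0536,1.5314,.0007,.0053,t],"b",[.1,0,.03]))[0] for t in(.24,q)]
    print(q,b-a)
E
```

```text
time: 21.6
position: [0.4517, 0.3574, 0.2094]
tcp_rot: [3.142, 0.0, 1.535]
contact_force: [-0.2, -0.3, 0.0]
grip_width: 0.0637
held->released (0.971218769200157, array([-0.6133526 ,  0.24611916], dtype=float32))
released->+1s (0.9999573453802006, array([0.00122214, 0.00025546], dtype=float32))
chock rel->+1s (0.999973368214339, array([-0.00093897, -0.0127236 ], dtype=float32))
base (control) held->rel (0.9489571375742888, array([ 0.03418749, -0.45970833], dtype=float32))
0.21 [-0.44396027  1.2229448 ]
0.225 [-0.22585259  0.61227954]
0.24 [0. 0.]
```

Run:
```python
import cv2,numpy as np
F=cv2.imread("pics/side4f.png"); H=cv2.imread("pics/held.png")
f=cv2.cvtColor(cv2.imread("pics/side4.png"),cv2.COLOR_BGR2GRAY).astype(np.float32)
d=cv2.cvtColor(cv2.imread("pics/side3.png"),cv2.COLOR_BGR2GRAY).astype(np.float32)
h=cv2.resize(H[170:280,220:370],None,fx=5,fy=5,interpolation=cv2.INTER_CUBIC)
cv2.imwrite("pics/heldcrop.png",h); h=cv2.cvtColor(h,cv2.COLOR_BGR2GRAY).astype(np.float32)
for nm,a in(("driven",d),("held",h)):
  for rn,r in(("cap",(70,240,260,430)),("tail",(30,170,600,735)),("mid",(0,200,420,600)),("nosecorner",(200,340,200,330))):
    try:
        cc,M=cv2.findTransformECC(a[r[0]:r[1],r[2]:r[3]],f[r[0]:r[1],r[2]:r[3]],np.float32([[1,0,0],[0,1,0]]),cv2.MOTION_TRANSLATION); print(nm,rn,round(cc,4),M[:,2]/5)
    except Exception as e: print(nm,rn,"fail")
```

```text
driven cap 0.9994 [-8.5124746e-05  6.2661059e-03]
driven tail 0.9991 [ 0.01939228 -0.00850062]
driven mid 0.9997 [0.01144689 0.00287992]
driven nosecorner 0.4901 [4.06938   3.2395916]
held cap 0.983 [-0.33537382  0.12355777]
held tail 0.7662 [0.02770952 0.42114133]
held mid 0.7625 [ 0.02490023 -0.00551368]
held nosecorner fail
```

View pics/heldcrop.png

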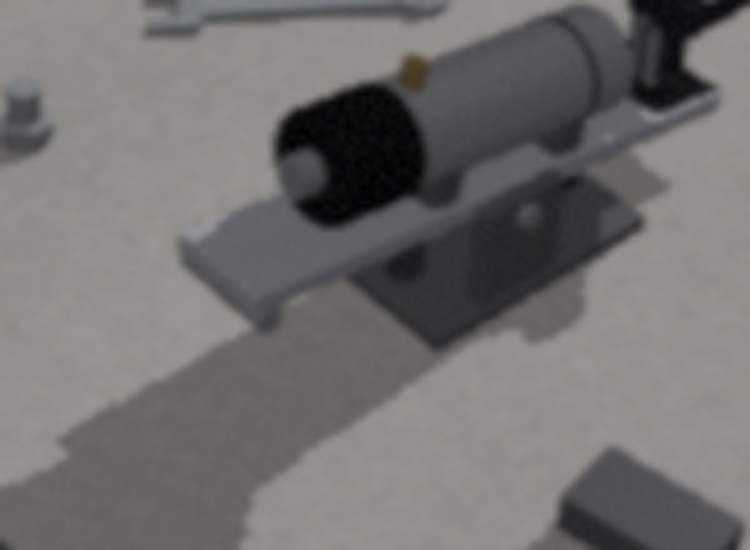

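The nose sits at the same pixels as when it was pressed onto the stop, and nothing moved on release or in the second after. I'm handing in.

Run:
```python
from cell import arm
print(arm.sign_off(), arm.read_state()["time"])
```

```text
the job is handed in; nothing more can be done
the job is handed in; nothing more can be done
```

The housing is tipped nose-up and resting on the chock, with the rocker at its stop. I handed the job in at about 21.7 s.

**What I did**
- **Pressing:** I pressed the tail pad down about 31.5 mm at roughly 10 mm/s, reading 5–11 N on the way. I then held it on the stop for about 1.2 s at 12–14 N.
- **Chocking:** I gripped the grey chock, turned it about 5° into line, and slid it toe first under the nose bar. It met the bar at y ≈ 0.139. I drove it in at 4–6 mm/s with a push of about 9 N, until it stopped moving at y ≈ 0.128 while the push rose to 13.8 N.
- **Release:** I then opened the fingers and backed the arm clear.

**Last checks**
- **Stability:** The camera showed no movement of the housing on release (under 0.02 px), or of the housing and chock in the second after.
- **Beam angle:** The image fit agrees best with 0.24 rad, but only slightly better than with 0.22. By eye, the nose is at the same pixels as when it was pressed onto the stop. The automatic comparison of those two pictures disagreed by up to 0.6 px, with a similar 0.46 px on the fixed base, probably because the arm's shadow changed.
- **Chock position:** It is flat on the table and in line with the beam within about 0.5°. It is about 1–3 mm off centre depending on which cradle fit I use. Its grip point ended about 2 mm short of the nominal position, which is within the camera calibration error.
- **Force on the nose:** I did not measure this directly. I estimate about 10 N from the push.

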